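Shut and latch the hardware case

TASK

Using only the fingertips, never the arm or the gripper's body, push the open clear lid of the red hardware case fully shut, and only then push the yellow catch on the front of the case sideways, all the way home, so that its hook covers the lid's red tongue. The case stands loose on the bench: do not lift it or shove it about, and leave the other things on the bench alone.

Things in the scene. Friction and masses are not known exactly. Their poses are not given: they have to be found in the camera images.
- case: Loose red plastic parts case, about 1.8 kg, on the bench: 150 (x) x 240 (y) x 55 mm high, open-topped. Origin: centre of its underside. Its -x side, the front, faces roughly to the robot; the +x side has the lid hinge. A ledge 150 mm long (y), top 44 mm above the bench, stands 30 mm out from the front wall and carries the catch. A sideways push over about 8 N shifts the case.
- hinge_line (a point): Middle of the lid's hinge line, on the case at (75, 0, 59) mm from the case's origin; the line runs along the case's y. Axes as the case.
- lid (a joint): Lid angle in rad: 0 shut (level on the case), pi/2 upright, grows as it opens, stop at 1.85. Hinge friction keeps the lid at any angle; 1 to 2 N near its free edge moves it. The lid is a flat clear panel with a white border, 150 mm from hinge to free edge, 240 mm wide (y), 6 mm thick; shut, its upper face is 62 mm above the bench.
- lid_edge (a point): Middle of the lid's free edge, on its outer face (on top when shut). x axis: along the lid from the free edge to the hinge; z: out of the outer face; y: along the edge. A red tongue, 28 mm wide and 6 mm thick, centred 30 mm to the +y side, stands 22 mm out beyond the edge.
- latch (a joint): Position of the catch in m: 0 open, 0.040 home (stop). It slides along the case's +y direction with about 1.5 N of friction and stays where it is left. Near 0.040 its hook lies above the tongue of the shut lid.
- latch_tab (a point): Middle of the top of the catch's upright yellow tab, 92 mm to the -x side of the case's origin. Axes as the case. The tab is 20 (x) x 10 (y) mm, its top 95 mm above the bench (33 mm above the shut lid). The yellow hook, its top 70 mm above the bench, reaches 35 mm from the tab's middle to its +y side; the tab's -y face is free for pushing. At joint 0 the tab is at y = -35 mm of the case.
- wheel: Bystander: black wheel with white rollers lying flat, 90 mm across, 26 mm high. Origin: centre of its underside.
- motor: Bystander: small steel motor standing upright, 38 mm across, 66 mm high with its shaft. Origin: centre of its underside.
- tub: Bystander: small clear open tub of screws, 70 x 90 x 35 mm. Origin: centre of its underside.
- driver: Bystander: screwdriver lying on the bench, about 0.2 m long, handle to its -x. Origin: on the bench under its middle.

How it is judged (in metres and radians):
On the way, in this order (a step that is already met when the one before it is completed fails the run):
1. the lid is shut while the catch is still open (value of joint lid below 0.06 rad and value of joint latch below 0.02 m), for 0.2 s.
2. the catch is home over the shut lid's tongue (value of joint lid below 0.06 rad and value of joint latch above 0.034 m), for 0.2 s.
At the end, for the whole second after the job is handed in: The lid is shut (within 0.06 rad), the catch is home (34 mm or more of its 40 mm), and the case stands flat and still on the bench (all of step 2 and height (world z) of case below 0.005 m and angle between case's own z axis and vertical below 0.05 rad and linear speed of case below 0.02 m/s); the robot touches nothing.
It fails at once if the case is lifted or tipped (12 mm, 0.12 rad) (height (world z) of case above 0.012 m or angle between case's own z axis and vertical above 0.12 rad).
It fails at once if the case is shoved more than 50 mm (distance of case from where it was at the start of the episode above 0.05 m).
It fails at once if the catch is pushed across while the lid is open (value of joint lid above 0.2 rad and value of joint latch above 0.025 m).
It fails at once if a bystander is moved more than 30 mm (distance of any of wheel, motor, tub, driver from where it was at the start of the episode above 0.03 m).
It fails at once if the arm or the gripper's body, not the fingers, pushes the case, its lid or its catch (contact force between the arm and case above 6 N).
It also fails if it takes over 51 s, if anything falls off the work surface, if the arm or the gripper's body presses on something with over 40 N, if the wrist force passes 120 N, or if a joint passes its speed limit or range.

ROBOT

A 6-joint arm with a two-finger parallel gripper is mounted at the origin on the work surface. World frame = base frame: x ahead of the robot, y to its left, z up, the work surface at z = 0. Lengths are in mm, angles in rad, forces in N, time in s.
With the tool pointing down it reaches from about 250 to 725 mm from the base axis. Payload 9.7 kg.
Tool frame: the origin (TCP) lies midway between the tips of the shut fingers; the grasp point (between the pads) lies 19 mm behind it; x points along the fingers, y is the direction in which the jaws open and shut, and the axes are right-handed (so a half turn about x gives the same grasp; the last joint's range is limited). The gripper opens to 85 mm and grips with 20 to 120 N. Pads are 22 mm wide; open, the fingers measure 114 mm over their backs; the gripper's body (76 mm by 85 mm) begins 54 mm behind the grasp point. The pads swing forward as they close: fully open they stand 13 mm farther back than shut.
Start: joints at [1.162, 0.087, 0.176, 1.66, 0, 1.571], TCP at [218.627, 504.677, 231.284] pointing down, gripper open.
Joint ranges: [-3.13, 3.13], [-0.85, 1.81], [-1.15, 1.24], [-2.2, 2.28], [-1.44, 1.52], [-3.14, 3.14]. Speed limits (rad/s): [2.22, 2.22, 2.57, 3.14, 3.14, 3.14].

INTERFACE

Orientations are given as a unit quaternion [x, y, z, w].
In Python, from bench import r gives the robot as it stands.
- The arm moves only by the tool step_arm, never from a script. Its argument "motion" is text: rows parted by semicolons, each of 6 numbers parted by spaces: the shift along the tool's x, y, z in cm, then the turn, a rotation vector about the tool's x, y, z in units of 5 degrees (1.0 is 5 degrees). A call has 1 to 5 rows; each row is the pose to reach, as a shift and turn from the pose commanded when the call began, along the tool's axes at that moment; what a row does not reach only later rows make up. A row lasts 1/8 s, in which the tool goes at most 62.5 mm and 10.7 degrees, less where a joint would pass 70% of its speed; a pose out of reach is approached as far as the arm can. A call with a gripper value outside its range is refused whole. "jaw" is the gripper's target within -1 to 1 (shut at 1, half-way at 0, fully open at -1), set as the call begins (left out, the last holds). The fingers move at their own pace and stop on an object; the grip force is fixed at half the most. Time passes only in rows, so rows that repeat a pose let the fingers close. It gives the time, the measured TCP pose, the force and the opening at its end, in the units of the state.
- r.state(): the state, without advancing time (a new reading comes with each control period).
- r.capture(name): name is "scene" or "top"; returns a dict with "color" (480x640x3 uint8, red, green, blue), "K" (3x3 intrinsics, pixels), "pose" (4x4, takes a point from camera to world coordinates). Camera axes: x right, y down, z forward; pixel columns grow to the right and rows downward; lengths in mm; the calibration is good to about 2 mm. A picture is of the moment at which its call begins. There is no depth.
- r.job_done(): hands the job in, once; it reports no verdict.
The state is a dict: "time_s": time; "qpos": joint angles; "joint_velocities": joint speeds; "tau": joint torques, N m; "eef_pos": TCP position; "tool_rot": TCP orientation; "wrist_force": force on the tool from outside, world axes, zero at the start; "moment": the same for the moment, N m; "grip_width": finger opening in mm.
Only numpy, scipy, OpenCV 4.12 (cv2) and the standard library are available. Lean on these libraries where they do the work, as an engineer would, in place of code of your own. Each camera call takes 0.05 s, during which the arm holds its last target. There are 200 camera calls.

## Working session

There is one attempt and no reset: what is moved stays moved. The work goes in short steps, Python scripts to look and compute and a tool call to move; the robot and the scene stay as the last step left them, time stands still between calls to the robot, and variables do not carry over. Pictures are saved under pics/ and viewed, about 8 in all and at most 12, crops included, and the job is handed in when it is done.

Besides the shell and the picture viewer there is one more tool, called in YAML: its name, and indented under it one key for each argument. step_arm: Moves the arm, as the interface text tells. Its arguments: {"type":"object","properties":{"motion":{"type":"string"},"jaw":{"type":"number"}},"required":["motion"]}

```bash
mkdir -p pics; ls; python3 - <<'E'
from bench import r
import cv2,pickle
s=r.state();print(s)
d={}
for n in("scene","top"):
    c=r.capture(n);d[n]=c;cv2.imwrite(f"pics/{n}0.png",c["color"][:,:,::-1]);print(c["K"].tolist(),c["pose"].round(3).tolist())
pickle.dump(d,open("d0.pkl","wb"))
E
```

```text
pics
{'time_s': 0.0, 'qpos': array([1.16201864e+00, 8.74669951e-02, 1.75115561e-01, 1.65977883e+00,
       1.76085896e-05, 1.57082847e+00]), 'joint_velocities': array([-0.00038491,  0.00012307, -0.00039448,  0.00056085, -0.00202867,
        0.00054399]), 'tau': array([-5.90723466e-04, -5.20397830e+01,  4.64792204e+01,  1.64007564e-02,
        8.86619341e-05, -2.19160050e-06]), 'eef_pos': array([218.5239032 , 504.4785037 , 230.56972444]), 'tool_rot': array([ 0.14307115,  0.69248785, -0.14399223,  0.69228423]), 'wrist_force': array([-0.25289994, -0.00199261, -0.55450136]), 'moment': array([0.00501054, 0.02194265, 0.06142584]), 'grip_width': 85.40601163032261}
[[595.9667728368622, 0.0, 323.48776846174394], [0.0, 595.9667728368622, 243.80601088855792], [0.0, 0.0, 1.0]] [[0.48, 0.723, -0.497, 1238.194], [0.877, -0.394, 0.274, -307.025], [0.002, -0.568, -0.823, 1148.745], [0.0, 0.0, 0.0, 1.0]]
[[554.9430284610597, 0.0, 317.8635324293134], [0.0, 554.9430284610597, 244.70437916038225], [0.0, 0.0, 1.0]] [[-0.023, -0.992, 0.124, 418.967], [-1.0, 0.021, -0.015, 50.345], [0.013, -0.124, -0.992, 1436.159], [0.0, 0.0, 0.0, 1.0]]
```

View pics/scene0.png

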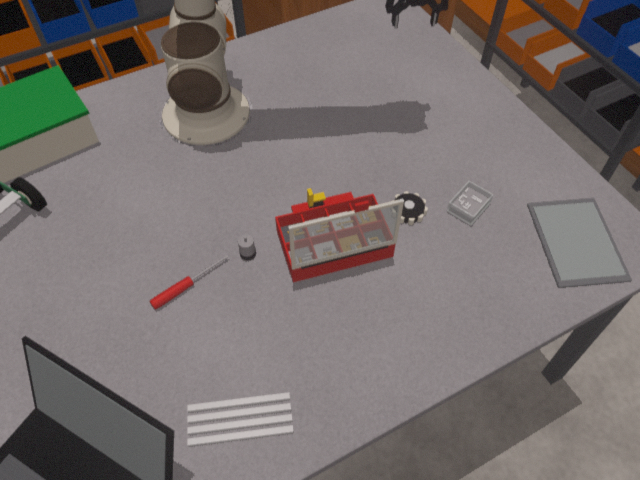

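View pics/top0.png

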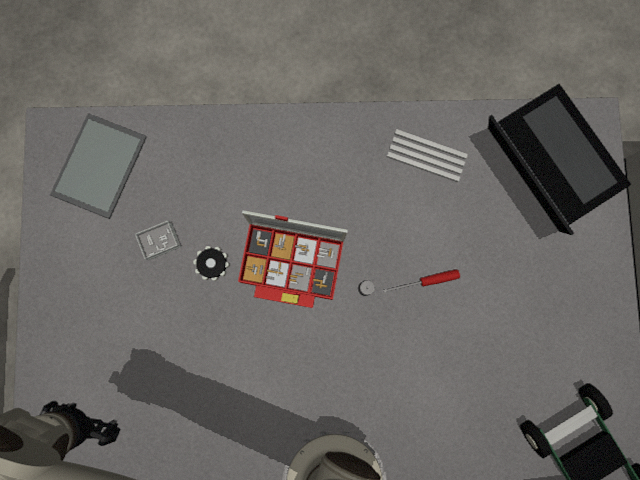

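```bash
cat > h.py <<'E'
import numpy as np,cv2
def onz(c,uv,z):
    d=c["pose"][:3,:3]@np.linalg.inv(c["K"])@[uv[0],uv[1],1];o=c["pose"][:3,3]
    return o+d*(z-o[2])/d[2]
def tri(c1,p1,c2,p2):
    A=[];b=[]
    for c,p in((c1,p1),(c2,p2)):
        d=c["pose"][:3,:3]@np.linalg.inv(c["K"])@[p[0],p[1],1];d/=np.linalg.norm(d)
        M=np.eye(3)-np.outer(d,d);A.append(M);b.append(M@c["pose"][:3,3])
    x=np.linalg.lstsq(np.vstack(A),np.hstack(b),rcond=None)[0]
    return x
def proj(c,P):
    p=np.linalg.inv(c["pose"])@[*P,1];q=c["K"]@p[:3];return q[:2]/q[2]
def masks(c):
    h=cv2.cvtColor(c["color"],cv2.COLOR_RGB2HSV)
    red=cv2.inRange(h,(0,150,60),(6,255,255))|cv2.inRange(h,(174,150,60),(180,255,255))
    yel=cv2.inRange(h,(22,150,90),(34,255,255))
    return red,yel
E
python3 - <<'E'
import pickle,cv2,numpy as np
from h import *
d=pickle.load(open("d0.pkl","rb"))
a=d["top"]["color"][200:320,230:380];b=d["scene"]["color"][175:290,260:420]
cv2.imwrite("pics/c1.png",cv2.resize(a,None,fx=5,fy=5,interpolation=cv2.INTER_CUBIC)[:,:,::-1])
cv2.imwrite("pics/c2.png",cv2.resize(b,None,fx=5,fy=5,interpolation=cv2.INTER_CUBIC)[:,:,::-1])
for n in d:
    for m in masks(d[n]):
        k,l,st,ce=cv2.connectedComponentsWithStats(m)
        for i in range(1,k):
            if st[i,4]>15:print(n,st[i],ce[i])
E
```

```text
scene [ 276  192  118   89 2609] [329.72249904 232.8282867 ]
scene [150 277  43  32 458] [170.96943231 292.43231441]
scene [307 189  18  13 129] [315.31782946 195.8372093 ]
top [276 215  12   6  42] [281.38095238 217.73809524]
top [ 239  225  104   83 2126] [289.07572907 270.15851364]
top [420 270  40  16 341] [440.15249267 277.48973607]
```

View pics/c1.png

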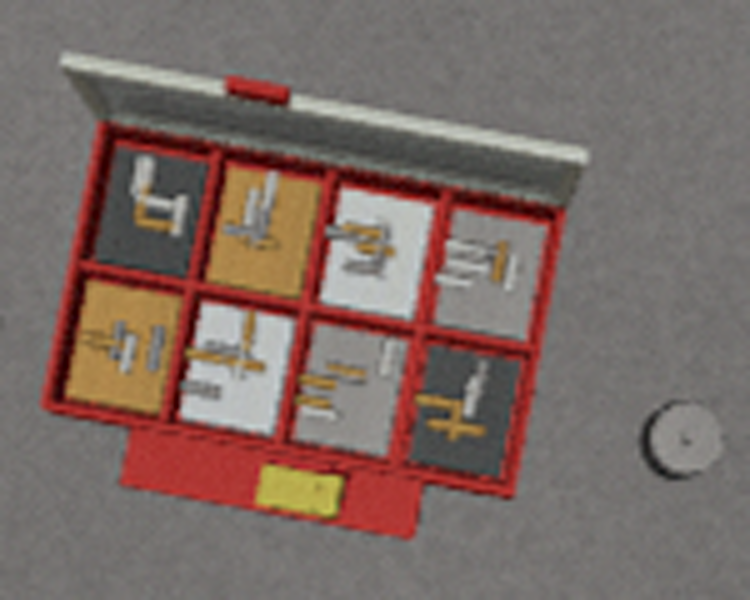

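View pics/c2.png

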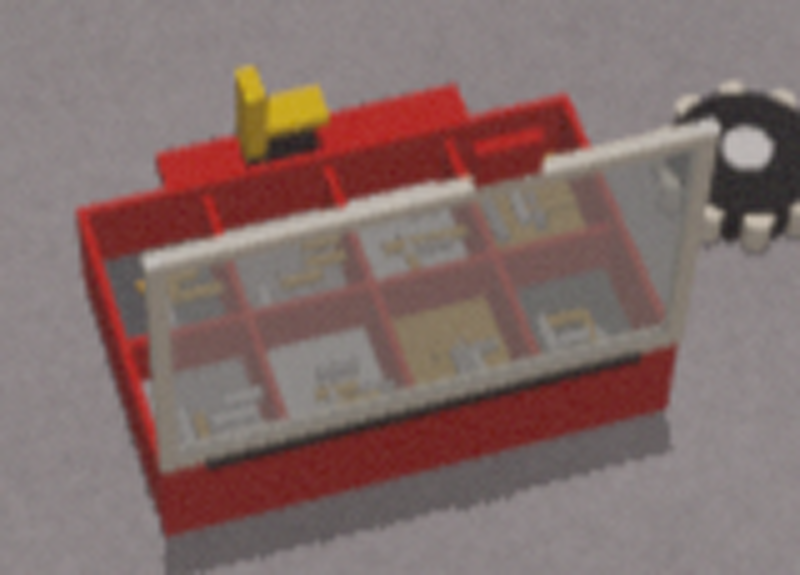

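```bash
python3 - <<'E'
import pickle,cv2,numpy as np
from h import *
d=pickle.load(open("d0.pkl","rb"));T,S=d["top"],d["scene"]
t=lambda x,y:((x+.5)/5-.5+230,(y+.5)/5-.5+200)
s=lambda x,y:((x+.5)/5-.5+260,(y+.5)/5-.5+175)
R=[onz(T,t(*p),55)for p in((45,405),(513,495),(563,210),(105,125))]
for p in R:print(p.round(1))
c=sum(R)/4;print("centre",c)
ey=(R[0]-R[1]+R[3]-R[2]);ex=(R[3]-R[0]+R[2]-R[1]);print(np.degrees(np.arctan2(-ey[0],ey[1])),np.degrees(np.arctan2(ex[1],ex[0])),np.linalg.norm(ey)/2,np.linalg.norm(ex)/2)
# two-view check: case front corners
print("tri rim -y front",tri(T,t(513,495),S,s(80,210)),"+y front",tri(T,t(45,405),S,s(570,97)))
print("lid -y",tri(T,t(588,158),S,s(145,262)),"+y",tri(T,t(62,57),S,s(717,125)))
print("tab",tri(T,t(330,492),S,s(250,72)), onz(T,t(330,492),95))
for n,z in((t(683,440),60),((211,263),26),((157,240),35)):print(onz(T,n,z))
E
```

```text
[505.7 228.   55. ]
[456.   -3.4  55. ]
[598.  -32.2  55. ]
[645.9 197.1  55. ]
centre [551.39368182  97.36214397  55.        ]
-11.963484016495826 -11.930832900926177 235.477618163119 144.19191820389688
tri rim -y front [456.29492586  -2.92315339  53.51635062] +y front [506.53403857 229.65253547  53.29969535]
lid -y [601.57145282 -34.56272591 207.75822504] +y [651.80999193 199.61612453 208.74786137]
tab [458.18917138  86.14487801 103.34995224] [458.34039743  86.15987837  95.        ]
[481.14252634 -88.19578132  60.        ]
[553.8182237  301.55313674  26.        ]
[614.49384863 436.73016056  35.        ]
```

```bash
cat > mv.py <<'E'
import sys,numpy as np
from bench import r
from scipy.spatial.transform import Rotation as R
C=np.array([551.4,97.4,0]);a=np.radians(-12)
EX=np.array([np.cos(a),np.sin(a),0]);EY=np.array([-np.sin(a),np.cos(a),0])
def W(x,y,z): return C+x*EX+y*EY+[0,0,z]
def plan(*cpts):
    "case-frame TCP points -> cm in tool axes; turn to tool down, jaw along case y"
    s=r.state();q=R.from_quat(s["tool_rot"]);M=q.as_matrix()
    D=np.array([0,0,-1.])
    best=min((R.from_matrix(np.c_[D,g*EY,np.cross(D,g*EY)])for g in(1,-1)),key=lambda b:(q.inv()*b).magnitude())
    v=(q.inv()*best).as_rotvec()
    p=s["eef_pos"]-C
    print("t",round(s["time_s"],2),"tcp case",[round(float(k),1)for k in(p@EX,p@EY,p[2])],"F case",(np.c_[EX,EY,[0,0,1]].T@s["wrist_force"]).round(1),"q",s["qpos"].round(2),"grip",round(s["grip_width"],1))
    print("tool axes",M.T.round(2).tolist(),"turn(5deg)",(np.degrees(v)/5).round(2))
    for c in cpts: print(c,"->",(M.T@(W(*c)-s["eef_pos"])/10).round(2))
if __name__=="__main__":
    plan(*[tuple(map(float,x.split(",")))for x in sys.argv[1:]])
E
python3 mv.py 125,0,275
```

```text
t 0.1 tcp case [-410.2, 329.0, 230.6] F case [ 0.6 -0.6 -0.6] q [1.16 0.09 0.18 1.66 0.   1.57] grip 85.3
tool axes [[-0.0, -0.0, -1.0], [0.4, 0.92, -0.0], [0.92, -0.4, -0.0]] turn(5deg) [-2.28 -0.    0.01]
(125.0, 0.0, 275.0) -> [ -4.41 -21.65  58.98]
```

step_arm:
  motion: "-2 -2 5.5 -0.4 0 0; -4 -4 11 -0.8 0 0; -5 -6 16.5 -1.2 0 0; -5 -8 22 -1.7 0 0; -5 -10 27.5 -2.28 0 0"
  jaw: 1

```text
time_s: 0.72
eef_pos: [432.4, 302.1, 281.2]
tool_rot: [0.073, 0.703, -0.073, 0.703]
wrist_force: [1.2, 0.5, 0.0]
grip_width: 0.1
```

```bash
python3 mv.py 125,0,275
```

```text
t 0.72 tcp case [-159.0, 175.5, 281.2] F case [1.  0.7 0. ] q [0.61 0.06 0.24 1.76 0.   0.82] grip 0.1
tool axes [[-0.0, 0.0, -1.0], [0.21, 0.98, 0.0], [0.98, -0.21, -0.0]] turn(5deg) [ 0.01 -0.   -0.  ]
(125.0, 0.0, 275.0) -> [  0.62 -17.58  28.38]
```

step_arm:
  motion: "0 -3 5; 0 -6.5 10; 0 -10 15.5; 0 -14 21; 0 -17.5 26"

```text
invalid input
```

```bash
python3 mv.py 125,0,275 120,0,185
```

```text
t 0.72 tcp case [-159.0, 175.5, 281.2] F case [1.  0.7 0. ] q [0.61 0.06 0.24 1.76 0.   0.82] grip 0.1
tool axes [[-0.0, 0.0, -1.0], [0.21, 0.98, 0.0], [0.98, -0.21, -0.0]] turn(5deg) [ 0.01 -0.   -0.  ]
(125.0, 0.0, 275.0) -> [  0.62 -17.58  28.38]
(120.0, 0.0, 185.0) -> [  9.62 -17.58  27.88]
```

step_arm:
  motion: "0 -3 5 0 0 0; 0 -6.5 10 0 0 0; 0 -10 15.5 0 0 0; 0 -14 21 0 0 0; 0 -17.5 26 0 0 0"

```text
time_s: 1.35
eef_pos: [645.6, 81.5, 280.9]
tool_rot: [0.074, 0.703, -0.074, 0.703]
wrist_force: [0.2, 0.7, 0.6]
grip_width: -0.6
```

```bash
python3 mv.py 125,0,275 120,0,185
```

```text
t 1.35 tcp case [95.4, 4.0, 280.9] F case [0.1 0.8 0.6] q [0.13 0.38 0.62 1.81 0.   0.34] grip -0.6
tool axes [[-0.0, 0.0, -1.0], [0.21, 0.98, -0.0], [0.98, -0.21, -0.0]] turn(5deg) [-0.01 -0.    0.  ]
(125.0, 0.0, 275.0) -> [ 0.59 -0.4   2.96]
(120.0, 0.0, 185.0) -> [ 9.59 -0.4   2.46]
```

step_arm:
  motion: "0 -0.4 3 0 0 0; 0 -0.4 3 0 0 0; 4 -0.4 3 0 0 0; 8.5 -0.4 3 0 0 0; 8.5 -0.4 3 0 0 0"

```text
time_s: 1.98
eef_pos: [670.3, 73.5, 192.5]
tool_rot: [0.073, 0.706, -0.074, 0.701]
wrist_force: [-0.8, 0.7, 0.4]
grip_width: -0.1
```

```bash
python3 mv.py; python3 - <<'E'
from bench import r
import cv2
a=r.capture("top")["color"][160:320,220:380];b=r.capture("scene")["color"][90:290,250:450]
f=lambda x:cv2.resize(x,(390,390),interpolation=cv2.INTER_CUBIC)[:,:,::-1]
cv2.imwrite("pics/s1.png",cv2.hconcat([f(a),f(b)]))
E
```

```text
t 1.98 tcp case [121.3, 1.4, 192.5] F case [-1.   0.5  0.4] q [0.11 0.4  0.47 1.65 0.   0.32] grip -0.1
tool axes [[-0.01, -0.0, -1.0], [0.21, 0.98, -0.0], [0.98, -0.21, -0.01]] turn(5deg) [ 0.01 -0.08  0.03]
```

View pics/s1.png

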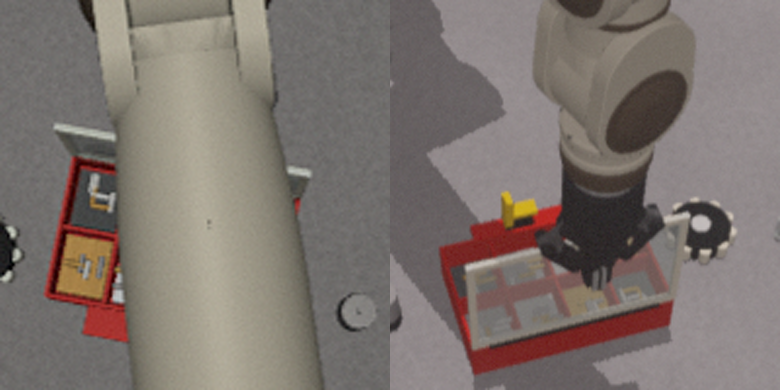

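step_arm:
  motion: "0.55 0 -2.1 0 0 0; 0.55 0 -3.2 0 0 0; 0.6 0 -4.9 0 0 0; 0.9 0 -6.55 0 0 0; 1.4 0 -8.15 0 0 0"

```text
time_s: 2.7
eef_pos: [593.8, 90.4, 185.0]
tool_rot: [0.074, 0.702, -0.074, 0.705]
wrist_force: [0.3, -0.2, 1.2]
grip_width: 0.1
```

```bash
python3 mv.py 24.6,0,171.4 11,0,162 -2.4,0,151.6 -13.7,0,139 -23.4,0,125.6 -31,0,111 -36.8,0,95 -41,0,78 -42,0,58
```

```text
t 2.7 tcp case [42.9, 2.0, 185.0] F case [ 0.4 -0.2  1.2] q [ 0.15  0.19  0.2   1.58 -0.    0.36] grip 0.1
tool axes [[0.0, 0.0, -1.0], [0.21, 0.98, 0.0], [0.98, -0.21, 0.0]] turn(5deg) [-0.    0.05 -0.02]
(24.6, 0.0, 171.4) -> [ 1.36 -0.2  -1.84]
(11.0, 0.0, 162.0) -> [ 2.29 -0.2  -3.2 ]
(-2.4, 0.0, 151.6) -> [ 3.33 -0.2  -4.54]
(-13.7, 0.0, 139.0) -> [ 4.58 -0.2  -5.68]
(-23.4, 0.0, 125.6) -> [ 5.92 -0.21 -6.65]
(-31.0, 0.0, 111.0) -> [ 7.37 -0.21 -7.42]
(-36.8, 0.0, 95.0) -> [ 8.97 -0.21 -8.01]
(-41.0, 0.0, 78.0) -> [10.67 -0.21 -8.43]
(-42.0, 0.0, 58.0) -> [12.67 -0.22 -8.54]
```

step_arm:
  motion: "0.8 0 0 0 0 0; 1.4 -0.2 -1.5 0 0 0; 2.3 -0.2 -2.8 0 0 0; 3.3 -0.2 -4.2 0 0 0; 3.3 -0.2 -4.5 0 0 0"

```text
time_s: 3.32
eef_pos: [549.0, 97.5, 149.5]
tool_rot: [0.074, 0.703, -0.074, 0.703]
wrist_force: [0.6, 0.2, 0.8]
grip_width: -0.0
```

```bash
python3 mv.py  -13.7,0,139 -23.4,0,125.6 -31,0,111 -36.8,0,95 -41,0,78 -42,0,58; python3 - <<'E'
from bench import r
import cv2
b=r.capture("scene")["color"][130:290,250:450]
cv2.imwrite("pics/s2.png",cv2.resize(b,(600,480),interpolation=cv2.INTER_CUBIC)[:,:,::-1])
E
```

```text
t 3.33 tcp case [-2.4, -0.4, 149.5] F case [0.6 0.3 0.8] q [ 0.18  0.09  0.02  1.5  -0.    0.39] grip -0.0
tool axes [[0.0, -0.0, -1.0], [0.21, 0.98, 0.0], [0.98, -0.21, 0.0]] turn(5deg) [-0.  0. -0.]
(-13.7, 0.0, 139.0) -> [ 1.05  0.04 -1.13]
(-23.4, 0.0, 125.6) -> [ 2.39  0.04 -2.1 ]
(-31.0, 0.0, 111.0) -> [ 3.85  0.04 -2.86]
(-36.8, 0.0, 95.0) -> [ 5.45  0.04 -3.44]
(-41.0, 0.0, 78.0) -> [ 7.15  0.04 -3.86]
(-42.0, 0.0, 58.0) -> [ 9.15  0.04 -3.96]
```

View pics/s2.png

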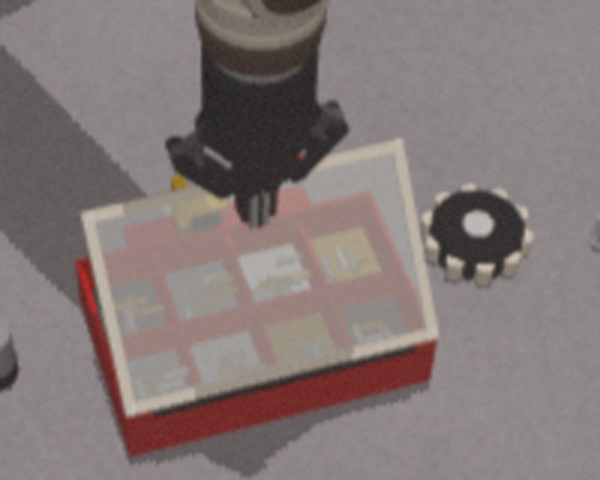

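step_arm:
  motion: "1 0 -1.1 0 0 0; 2.4 0 -2.1 0 0 0; 3.8 0 -2.9 0 0 0; 5.4 0 -3.4 0 0 0; 7.1 0 -3.8 0 0 0"

```text
time_s: 4.0
eef_pos: [512.6, 105.4, 78.5]
tool_rot: [0.074, 0.703, -0.074, 0.704]
wrist_force: [0.5, -0.1, 1.0]
grip_width: 0.3
```

step_arm:
  motion: "0.6 0 0 0 0 0; 1.2 0 0 0 0 0; 1.6 0 0 0 0 0; 1.8 0 0 0 0 0; 1.9 0 0 0 0 0"

```text
time_s: 4.62
eef_pos: [512.1, 105.4, 61.7]
tool_rot: [0.074, 0.703, -0.074, 0.704]
wrist_force: [-9.6, -1.3, 23.0]
grip_width: -0.2
```

```bash
python3 mv.py  -42,0,57
```

```text
t 4.62 tcp case [-40.1, -0.3, 61.7] F case [-9.1 -3.2 23. ] q [ 0.2   0.02 -0.22  1.33  0.    0.41] grip -0.2
tool axes [[0.0, 0.0, -1.0], [0.21, 0.98, 0.0], [0.98, -0.21, 0.0]] turn(5deg) [-0.    0.02 -0.01]
(-42.0, 0.0, 57.0) -> [ 0.47  0.03 -0.19]
```

step_arm:
  motion: "-3 0 0 0 0 0; -8 0 0 0 0 0; -9 -3 -1.5 0 0 0; -9 -6 -3.5 0 0 0; -9 -9 -5.2 0 0 0"

```text
time_s: 5.25
eef_pos: [441.6, 27.5, 149.7]
tool_rot: [0.074, 0.703, -0.074, 0.704]
wrist_force: [0.8, -0.4, -0.3]
grip_width: 0.1
```

```bash
python3 mv.py  -92,-80,78; python3 - <<'E'
from bench import r
import cv2,pickle
from h import *
d={n:r.capture(n) for n in("scene","top")};pickle.dump(d,open("d1.pkl","wb"))
b=d["scene"]["color"][150:300,250:450];a=d["top"]["color"][190:340,220:420]
f=lambda x:cv2.resize(x,(400,300),interpolation=cv2.INTER_CUBIC)[:,:,::-1]
cv2.imwrite("pics/s3.png",cv2.vconcat([f(b),f(a)]))
for n in d:
    k,l,st,ce=cv2.connectedComponentsWithStats(masks(d[n])[1])
    print(n,[(st[i],ce[i]) for i in range(1,k) if st[i,4]>8])
E
```

```text
t 5.25 tcp case [-92.9, -91.2, 149.7] F case [ 0.9 -0.2 -0.3] q [ 0.06 -0.19 -0.24  1.51 -0.    0.27] grip 0.1
tool axes [[0.0, -0.0, -1.0], [0.21, 0.98, 0.0], [0.98, -0.21, 0.0]] turn(5deg) [-0.    0.01 -0.  ]
(-92.0, -80.0, 78.0) -> [7.17 1.12 0.08]
scene [(array([307, 189,  18,  15, 132], dtype=int32), array([315.23484848, 196.03787879]))]
top []
```

View pics/s3.png

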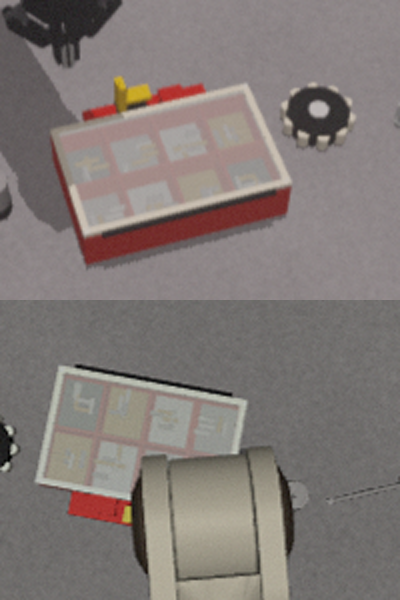

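step_arm:
  motion: "3 0.5 0.1 0 0 0; 7.3 1 0.1 0 0 0; 7.3 1.2 0.1 0 0 0; 7.3 2.5 0.1 0 0 0; 7.3 3.5 0.1 0 0 0"

```text
time_s: 5.98
eef_pos: [451.6, 63.3, 78.2]
tool_rot: [0.074, 0.702, -0.074, 0.704]
wrist_force: [0.1, -0.6, 0.3]
grip_width: 0.2
```

```bash
python3 mv.py  -92,-14.5,77
```

```text
t 5.97 tcp case [-90.5, -54.1, 78.2] F case [ 0.2 -0.5  0.3] q [ 0.14 -0.14 -0.35  1.37  0.    0.35] grip 0.2
tool axes [[0.0, 0.0, -1.0], [0.21, 0.98, 0.0], [0.98, -0.21, 0.0]] turn(5deg) [-0.    0.03 -0.01]
(-92.0, -14.5, 77.0) -> [ 0.12  3.96 -0.15]
```

step_arm:
  motion: "0 0.7 -0.1 0 0 0; 0 1.4 -0.1 0 0 0; 0 2.1 -0.1 0 0 0; 0 2.8 -0.1 0 0 0; 0 3.3 -0.1 0 0 0"

```text
time_s: 6.6
eef_pos: [456.3, 95.0, 76.3]
tool_rot: [0.074, 0.703, -0.074, 0.703]
wrist_force: [0.0, -2.1, 1.1]
grip_width: 0.2
```

```bash
python3 mv.py  -92,-14.5,77
```

```text
t 6.6 tcp case [-92.5, -22.1, 76.3] F case [ 0.5 -2.   1.1] q [ 0.21 -0.12 -0.32  1.36 -0.    0.42] grip 0.2
tool axes [[-0.0, -0.0, -1.0], [0.21, 0.98, -0.0], [0.98, -0.21, -0.0]] turn(5deg) [-0. -0.  0.]
(-92.0, -14.5, 77.0) -> [-0.07  0.76  0.05]
```

Pushing with about 2 N; continue in small steps until the stop.

step_arm:
  motion: "0 0.3 0 0 0 0; 0 0.6 0 0 0 0; 0 0.8 0 0 0 0; 0 0.8 0 0 0 0"

```text
time_s: 7.1
eef_pos: [457.8, 102.4, 76.2]
tool_rot: [0.074, 0.703, -0.074, 0.703]
wrist_force: [-0.2, -2.1, 1.0]
grip_width: 0.2
```

```bash
python3 mv.py
```

```text
t 7.1 tcp case [-92.6, -14.6, 76.2] F case [ 0.2 -2.1  1. ] q [ 0.22 -0.11 -0.32  1.36 -0.    0.43] grip 0.2
tool axes [[-0.0, -0.0, -1.0], [0.21, 0.98, -0.0], [0.98, -0.21, -0.0]] turn(5deg) [-0.01 -0.    0.01]
```

step_arm:
  motion: "0 0.15 0 0 0 0; 0 0.3 0 0 0 0; 0 0.4 0 0 0 0; 0 0.4 0 0 0 0"

```text
time_s: 7.6
eef_pos: [458.4, 105.6, 76.2]
tool_rot: [0.074, 0.703, -0.075, 0.703]
wrist_force: [-3.0, -7.5, 2.6]
grip_width: -0.1
```

step_arm:
  motion: "0 0 0 0 0 0; 0 -2 0 0 0 0; 0 -4 0 0 0 0; -5 -5 -3 0 0 0; -9 -9 -8 0 0 0"

```text
time_s: 8.22
eef_pos: [371.2, 40.3, 160.8]
tool_rot: [0.074, 0.703, -0.073, 0.703]
wrist_force: [0.9, -0.2, 0.4]
grip_width: -0.3
```

step_arm:
  motion: "-3 -4 -5 0 0 0; -6 -9 -8 0 0 0; -6 -14 -9 0 0 0; -6 -18 -9 0 0 0; -6 -18 -9 0 0 0"

```text
time_s: 8.85
eef_pos: [245.3, -119.5, 219.6]
tool_rot: [0.077, 0.703, -0.077, 0.703]
wrist_force: [-0.2, -0.2, -0.1]
grip_width: 0.2
```

```bash
python3 mv.py; python3 - <<'E'
from bench import r
import cv2,pickle
from h import *
d={n:r.capture(n) for n in("scene","top")};pickle.dump(d,open("d2.pkl","wb"))
b=d["scene"]["color"][150:300,250:450];a=d["top"]["color"][190:340,220:420]
f=lambda x:cv2.resize(x,(400,300),interpolation=cv2.INTER_CUBIC)[:,:,::-1]
cv2.imwrite("pics/s4.png",cv2.vconcat([f(b),f(a)]))
d0=pickle.load(open("d0.pkl","rb"))
for n in d:
    P=[]
    for e in(d0,d):
        k,l,st,ce=cv2.connectedComponentsWithStats(masks(e[n])[1])
        print(n,[(st[i],ce[i].round(1)) for i in range(1,k) if st[i,4]>8])
E
```

```text
t 8.85 tcp case [-254.4, -275.8, 219.6] F case [-0.2 -0.3 -0.1] q [-0.45 -0.58 -0.38  1.77  0.   -0.24] grip 0.2
tool axes [[0.0, -0.0, -1.0], [0.22, 0.98, 0.0], [0.98, -0.22, 0.0]] turn(5deg) [-0.09  0.01 -0.  ]
scene [(array([307, 189,  18,  13, 129], dtype=int32), array([315.3, 195.8]))]
scene [(array([323, 185,  18,  13, 116], dtype=int32), array([331.5, 191.8]))]
top []
top [(array([267, 290,   4,   4,   9], dtype=int32), array([268.2, 291.2])), (array([272, 291,   5,   5,  10], dtype=int32), array([274.2, 292.3]))]
```

View pics/s4.png

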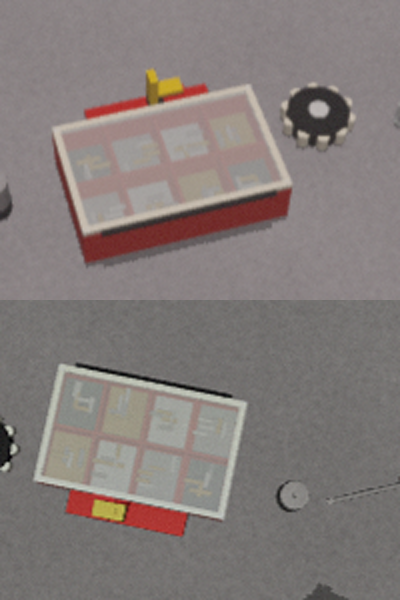

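```bash
python3 - <<'E'
import pickle
from h import *
from mv import EY,EX,r
d=pickle.load(open("d2.pkl","rb"))["scene"]
v=onz(d,(331.5,191.8),80)-onz(d,(315.3,195.8),80);print("catch move y,x",v@EY,v@EX)
t=pickle.load(open("d2.pkl","rb"))["top"];t0=pickle.load(open("d0.pkl","rb"))["top"]
v=onz(t,((108+.5)/2-.5+220,(511-300+.5)/2-.5+190),75)-onz(t0,((299+.5)/5-.5+230,(491+.5)/5-.5+200),75);print("top: ",v@EY,v@EX)
r.job_done()
E
```

```text
catch move y,x 39.33665052812419 -0.7380237946821948
top:  38.7163646335973 -1.0229996357352409
the job is handed in; nothing more can be done
```

I shut the lid with the closed fingertips, then pushed the catch home with them, and handed the job in at about 9 s. No verdict was reported.

- **Lid:** I pushed it from behind and pressed until the fingertips met about 23 N at 62 mm, the height given for the shut lid. The press also put about 9 N sideways on the case. Pictures taken before the catch was pushed and again at the end showed the lid level and shut.
- **Catch:** I pushed it in the case's +y direction with about 2 N, until the force rose to about 8 N at the stop. Its movement measured 39.3 mm in the scene view and 38.7 mm in the top view, against 40 mm of travel.
- **Case and other things:** In the pictures the case still stood in place. The wheel and motor looked unmoved, and the arm never went near the tub or the screwdriver. The arm ended well clear of everything.
- **Disagreement:** Intersecting the two views put the tab's top at 103 mm against the stated 95 mm, because I picked the tab's pixels only roughly. It did not affect the push. No other check failed. The hook over the tongue was too small to see directly, so I infer it from the catch's travel.

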